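# Sort mixed bag hardware by finish

## Task

Five pieces of bag hardware got mixed up on the leatherwork bench: sort them by finish, laying each brass, nickel and gunmetal (black) piece in the blue tray that carries the sample of its finish. Each piece must end lying flat on the tray floor, same side up as now, not on another piece or up on a wall. Leave the small amber dye bottle and the thread spool standing where they are.

Things in the scene. Friction and masses are not known exactly. Their poses are not given: they have to be found in the camera images.
- brass_buckle: Roller buckle of yellow brass, loose, lying flat: an open rectangular frame 56 (its x) by 40 (its y) mm, 8 mm thick, bars 6.5 mm wide, with a prong lengthwise across the opening; about 45 g. Origin: middle of the underside; z up. Can be gripped across its 40 mm width at the middle.
- brass_padlock: Small yellow brass bag padlock, loose, lying flat: case 34 (its x) by 30 (its y) mm, 14 mm thick, with a 6 mm thick shackle that reaches 20 mm beyond the case on its +x side; about 70 g. Origin: middle of the underside of the case; z up. Can be gripped across the 30 mm width of the case.
- nickel_buckle: Roller buckle of silvery nickel, loose, lying flat: an open rectangular frame 56 (its x) by 40 (its y) mm, 8 mm thick, bars 6.5 mm wide, with a prong lengthwise across the opening; about 45 g. Origin: middle of the underside; z up. Can be gripped across its 40 mm width at the middle.
- nickel_snap_hook: Silvery nickel trigger snap hook, loose, lying flat, 72 mm long along its x: in the middle a round barrel 12 mm thick and 32 mm long (x from -16 to 16 mm), a rectangular strap loop 31 mm wide on its -x side, a hook about 25 mm wide on its +x side, both 6 to 7 mm thick; about 55 g. Origin: under the middle of the barrel; z up. Can be gripped across the barrel (12 mm along its y) at the origin.
- gunmetal_turnlock: Nearly black gunmetal turn-lock plate, loose, lying flat: plate 56 (its x) by 36 (its y) mm, 7 mm thick, with a fixed upright wing 24 by 10 mm in its middle, 20 mm high over all; about 60 g. Origin: middle of the underside; z up. Can be gripped across the 36 mm width of the plate.
- brass_tray: Shallow blue plastic tray, fixed. Inside 106 (its x) by 166 (its y) mm; floor 3 mm, walls 4 mm thick; rims 25 mm above the bench. Origin: on the bench under the middle of the inside; yaw within 0.2 rad of the world axes. On its +x side a 46 mm wide ledge at rim height carries a fixed yellow brass coupon (30 by 85 mm) and D-ring: the tray for that finish.
- nickel_tray: Shallow blue plastic tray, fixed. Inside 106 (its x) by 166 (its y) mm; floor 3 mm, walls 4 mm thick; rims 25 mm above the bench. Origin: on the bench under the middle of the inside; yaw within 0.2 rad of the world axes. On its +x side a 46 mm wide ledge at rim height carries a fixed silvery nickel coupon (30 by 85 mm) and D-ring: the tray for that finish.
- gunmetal_tray: Shallow blue plastic tray, fixed. Inside 106 (its x) by 166 (its y) mm; floor 3 mm, walls 4 mm thick; rims 25 mm above the bench. Origin: on the bench under the middle of the inside; yaw within 0.2 rad of the world axes. On its +x side a 46 mm wide ledge at rim height carries a fixed near-black gunmetal coupon (30 by 85 mm) and D-ring: the tray for that finish.
- dye_bottle: Bystander: small upright amber bottle with a black cap, 32 mm across, 58 mm high, loose (about 60 g). Origin: middle of the underside. Other tools lie loose at the sides of the bench, clear of the hardware and the trays.
- thread_spool: Bystander: small upright spool of tan thread, 32 mm across, 48 mm high, loose (about 50 g). Origin: middle of the underside.
Things that resemble listed ones, but are neither listed nor needed, are in the scene too. What is shaped like the nickel_buckle but red or turquoise is not meant.

How it is judged:
At the end, for the whole second after the job is handed in: Each of the five pieces lies inside the tray of its finish: its origin within the tray's inside (53 mm either way along the tray's x, 83 mm along its y), its underside within 5 mm of the tray floor, its z axis within 0.2 rad of upright; all at rest (below 0.02 m/s and 0.2 rad/s) (x of brass_buckle in the frame of brass_tray between -0.053 and 0.053 m and y of brass_buckle in the frame of brass_tray between -0.083 and 0.083 m and z of brass_buckle in the frame of brass_tray between -0.002 and 0.008 m and angle between each of brass_buckle, brass_padlock, nickel_buckle, nickel_snap_hook, gunmetal_turnlock's own z axis and vertical below 0.2 rad and linear speed of each of brass_buckle, brass_padlock, nickel_buckle, nickel_snap_hook, gunmetal_turnlock below 0.02 m/s and angular speed of each of brass_buckle, brass_padlock, nickel_buckle, nickel_snap_hook, gunmetal_turnlock below 0.2 rad/s and x of brass_padlock in the frame of brass_tray between -0.053 and 0.053 m and y of brass_padlock in the frame of brass_tray between -0.083 and 0.083 m and z of brass_padlock in the frame of brass_tray between -0.002 and 0.008 m and x of nickel_buckle in the frame of nickel_tray between -0.053 and 0.053 m and y of nickel_buckle in the frame of nickel_tray between -0.083 and 0.083 m and z of nickel_buckle in the frame of nickel_tray between -0.002 and 0.008 m and x of nickel_snap_hook in the frame of nickel_tray between -0.053 and 0.053 m and y of nickel_snap_hook in the frame of nickel_tray between -0.083 and 0.083 m and z of nickel_snap_hook in the frame of nickel_tray between -0.002 and 0.008 m and x of gunmetal_turnlock in the frame of gunmetal_tray between -0.053 and 0.053 m and y of gunmetal_turnlock in the frame of gunmetal_tray between -0.083 and 0.083 m and z of gunmetal_turnlock in the frame of gunmetal_tray between -0.002 and 0.008 m); the robot touches nothing.
It fails at once if the dye bottle is shifted by more than 20 mm or tipped by more than 0.3 rad (distance of dye_bottle from where it was at the start of the episode above 0.02 m or angle between dye_bottle's own z axis and vertical above 0.3 rad).
It fails at once if the thread spool is shifted by more than 20 mm or tipped by more than 0.3 rad (distance of thread_spool from where it was at the start of the episode above 0.02 m or angle between thread_spool's own z axis and vertical above 0.3 rad).
It also fails if it takes over 115 s, if anything falls off the work surface, if the arm or the gripper's body presses on something with over 40 N, if the wrist force passes 120 N, or if a joint passes its speed limit or range.

## Robot

A 7-joint arm with a two-finger parallel gripper is mounted at the origin on the work surface. World frame = base frame: x ahead of the robot, y to its left, z up, the work surface at z = 0. Lengths are in m, angles in rad, forces in N, time in s.
With the tool pointing down it reaches from about 0.425 to 0.875 m from the base axis. Payload 4.7 kg.
Tool frame: the origin (TCP) lies on the mounting face of the last link; the fingertips stand 182 mm ahead of it and the grasp point (between the pads) lies ahead of it (ctrl.grip_point_offset is the z of the grasp point in the tool frame, in m); z points along the fingers, y is the line along which they close (so a half turn about z gives the same grasp; the last joint's range is limited). The gripper opens to 87 mm and grips with 3 to 60 N. Pads are 19 mm wide; open, the fingers measure 117 mm over their backs; the gripper's body (75 mm by 190 mm) begins 51 mm behind the grasp point.
Start: joints at [1.277, 0.321, -0.07, 1.45, 0.023, 1.371, -0.057], TCP at [0.197, -0.619, 0.405] pointing down, gripper open.
Joint ranges: [-2.86, 2.86], [-0.3, 2.09], [-1.38, 1.24], [0.06, 2.45], [-1.56, 4.7], [0.09, 2.05], [-2.69, 2.69]. Speed limits (rad/s): [2.57, 2.57, 3.14, 3.14, 3.14, 3.14, 3.14].

## Interface

Orientations are given as a rotation vector (axis times angle).
In Python, from bench import ctrl gives the robot as it stands.
- The arm moves only by the shell command python3 -m inch 'ROWS' [FORCE]. ROWS is rows parted by semicolons, their numbers by spaces, 1 to 20 of them, each of 5 numbers: dx, dy, dz in m, then a turn about the tool's z in rad, then the opening from 0.0 (shut) to 1.0 (fully open); each row is the pose to reach, as a shift and turn from the pose commanded when the command began, along the tool's axes at that moment; what a row does not reach only later rows make up. A row lasts 1/10 s, in which the tool goes at most 0.05 m and 0.15 rad, less where a joint would pass 70% of its speed; a pose out of reach is approached as far as the arm can. The fingers move at their own pace and stop on an object; FORCE is the grip in N (left out, the last holds). Time passes only in rows, so rows that do not move let the fingers close. It prints the time, the measured TCP pose, the force, the opening and the grip force at its end.
- ctrl.get_state(): the state, without advancing time (a new reading comes with each control period).
- ctrl.get_image(name): name is "scene" or "side" or "wrist"; returns (picture, depth): 420x560x3 uint8, red, green, blue; 420x560 float32, m along the optical axis (not along the pixel's ray), 0 where there is no reading.
- ctrl.camera_model(name): a dict with "vertical_fov" (degrees; the focal length in pixels is half the picture's height over the tangent of half this angle, whatever the lens; pixels are square), "cx", "cy" (the principal point, pixels), "rvec" (rotation vector, rad) and "tvec" (3), from world to camera coordinates, as OpenCV has them; the wrist camera has in their place "hand_eye" (4x4, takes a point from camera to tool coordinates, whose origin is the TCP and whose axes are the flange's). Camera axes: x right, y down, z forward; pixel columns grow to the right and rows downward; lengths in m; the calibration is good to about 2 mm. A picture is of the moment at which its call begins: read the wrist's pose just before it. camera_model takes no time and is no camera call.
- ctrl.close_job(): hands the job in; it is judged then, once.
The state is a dict: "time": time; "joint_positions": joint angles; "qd": joint speeds; "joint_torque": joint torques, N m; "position": TCP position; "tool_rot": TCP orientation; "ft_force": force on the tool from outside, world axes, zero at the start; "torque": the same for the moment, N m; "grip_width": opening from 0.0 (shut) to 1.0 (fully open); "grip_force": force on a finger pad.
Only numpy, scipy, OpenCV 4.12 (cv2) and the standard library are available. Lean on these libraries where they do the work, as an engineer would, in place of code of your own. Each camera call takes 0.05 s, during which the arm holds its last target. There are 200 camera calls.

## Working session

There is one attempt and no reset: what is moved stays moved. The work goes in short steps, Python scripts to look and compute and a shell command to move; the robot and the scene stay as the last step left them, time stands still between calls to the robot, and variables do not carry over. Pictures are saved under pics/ and viewed, at most 14 in all, crops included, and the job is handed in when it is done.

```bash
ls; mkdir -p pics; python3 - <<'E'
from bench import ctrl
import cv2,numpy as np
for n in("scene","side","wrist"):
    p,d=ctrl.get_image(n); cv2.imwrite(f"pics/{n}0.png",p[:,:,::-1]); np.savez(f"{n}0.npz",p=p,d=d)
    print(n,ctrl.camera_model(n))
print(ctrl.get_state(),ctrl.grip_point_offset)
E
```

```text
pics
scene {'vertical_fov': 52.45888274341393, 'cx': 266.72892960895234, 'cy': 211.9665170978845, 'rvec': array([ 1.86177865,  1.12678907, -0.63340551]), 'tvec': array([-0.21604248, -0.182813  ,  1.2069751 ])}
side {'vertical_fov': 46.44457690867464, 'cx': 283.2341014015788, 'cy': 212.40991526058644, 'rvec': array([ 0.78770938, -2.56597238,  1.08555714]), 'tvec': array([0.38909668, 0.18372994, 0.69597974])}
wrist {'vertical_fov': 67.89825916523297, 'cx': 283.5347861691589, 'cy': 210.68290028755285, 'hand_eye': array([[ 5.34975298e-04, -9.70005332e-01, -2.43083051e-01,
         6.57140975e-02],
       [ 9.99999814e-01,  5.90253578e-04, -1.54572356e-04,
        -7.66674215e-04],
       [ 2.93416650e-04, -2.43082923e-01,  9.70005467e-01,
         2.06186272e-02],
       [ 0.00000000e+00,  0.00000000e+00,  0.00000000e+00,
         1.00000000e+00]])}
{'time': 0.15, 'joint_positions': array([ 1.27709908,  0.32163636, -0.07009987,  1.45137415,  0.0226087 ,
        1.37080654, -0.05689695]), 'qd': array([-0.00041094, -0.00261813, -0.0003742 , -0.00391449, -0.00062413,
       -0.00261652, -0.00072303]), 'joint_torque': array([ 3.28942735e-05, -4.91795683e+01, -4.04469715e-01, -3.12875962e+01,
       -6.39030570e-02,  4.04011994e-02,  1.37922320e-04]), 'position': array([ 0.1968561 , -0.61931632,  0.40393368]), 'tool_rot': array([-3.10306416e+00, -4.81432044e-01,  4.84498606e-04]), 'ft_force': array([ 0.24151473, -0.08287113,  0.43279165]), 'torque': array([-0.01517314, -0.01673594, -0.02269428]), 'grip_force': 0.0, 'grip_width': 1.0027634906982503} 0.1635
```

View pics/scene0.png

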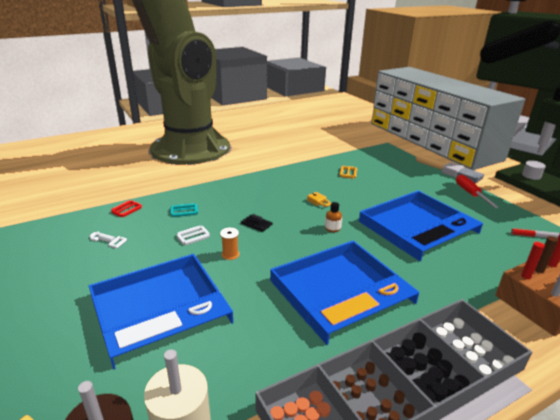

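View pics/side0.png

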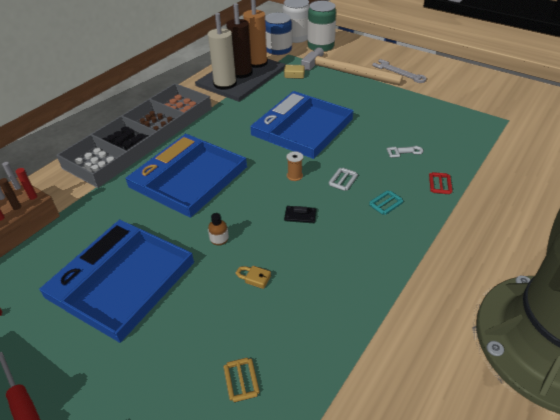

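The scene view has the nickel tray at (160,305), brass at (345,290) and gunmetal at (420,222). The pieces there are the hook (108,239), nickel buckle (193,235), turnlock (256,222), padlock (319,200) and brass buckle (348,171). In the side view they are at (405,151), (343,179), (300,214), (256,275) and (241,379). Next I'll project the masks onto planes from both views.

```bash
cat > h.py <<'E'
import cv2,numpy as np
from scipy.spatial.transform import Rotation as R
from bench import ctrl
def cam(n,st=None):
    m=ctrl.camera_model(n); f=210/np.tan(np.radians(m["vertical_fov"])/2)
    if "rvec" in m:
        Rw=R.from_rotvec(m["rvec"]).as_matrix().T; c=-Rw@m["tvec"]
    else:
        T=m["hand_eye"]; Rt=R.from_rotvec(st["tool_rot"]).as_matrix()
        Rw=Rt@T[:3,:3]; c=Rt@T[:3,3]+st["position"]
    return f,m["cx"],m["cy"],Rw,c
def ray(C,uv,h):
    f,cx,cy,Rw,c=C; uv=np.atleast_2d(uv).astype(float)
    d=np.c_[(uv[:,0]-cx)/f,(uv[:,1]-cy)/f,np.ones(len(uv))]@Rw.T
    return (c+d*((h-c[2])/d[:,2])[:,None])[:,:2]
def comp(m,s,r=8):
    n,L=cv2.connectedComponents(m.astype(np.uint8))
    w=L[s[1]-r:s[1]+r+1,s[0]-r:s[0]+r+1]; w=w[w>0]
    return L==np.bincount(w).argmax() if len(w) else None
def mat(p):   # not green mat
    hsv=cv2.cvtColor(p,cv2.COLOR_RGB2HSV).astype(int)
    return ~((abs(hsv[...,0]-78)<14)&(hsv[...,1]>90)&(hsv[...,2]>45)&(hsv[...,2]<140))
def blue(p):
    hsv=cv2.cvtColor(p,cv2.COLOR_RGB2HSV).astype(int)
    return (abs(hsv[...,0]-113)<10)&(hsv[...,1]>140)
def rect(C,m,h):
    v,u=np.nonzero(m); P=ray(C,np.c_[u,v],h)
    (c,s,a)=cv2.minAreaRect((P*1000).astype(np.float32)); 
    return np.round(c,1),np.round(s,1),round(a if s[0]>=s[1] else a-90,1),len(u)
E
python3 - <<'E'
from h import *
S={"scene":dict(hook=(108,239),nb=(193,235),tl=(256,222),pl=(319,200),bb=(348,171)),
"side":dict(hook=(405,151),nb=(343,179),tl=(300,214),pl=(256,275),bb=(241,379))}
H=dict(hook=.006,nb=.006,tl=.006,pl=.01,bb=.006)
T={"scene":dict(N=(160,290),B=(345,280),G=(415,215)),"side":dict(N=(315,130),B=(195,180),G=(130,285))}
B={"scene":dict(dye=(334,218),sp=(230,243)),"side":dict(dye=(218,230),sp=(295,167))}
for n in S:
    z=np.load(n+"0.npz");p=z["p"];C=cam(n);print(n,C[4]); m=mat(p)
    v=p[tuple(S[n]["hook"][::-1])],p[300 if n=="scene" else 300,250]; print(v)
    for k,s in S[n].items():
        c=comp(m,s); print(k,rect(C,c,H[k]) if c is not None else None)
    for k,s in T[n].items(): 
        c=cv2.morphologyEx(comp(blue(p),s).astype(np.uint8),cv2.MORPH_OPEN,np.ones((3,3))); print(k,rect(C,c,.025))
    for k,s in B[n].items(): c=comp(m,s);v,u=np.nonzero(c);print(k,rect(C,c,.03)[::3],ray(C,[s],.025)*1000)
E
```

```text
scene [ 1.09927228 -0.33777219  0.46302724]
(array([161, 163, 166], dtype=uint8), array([ 94, 168, 137], dtype=uint8))
hook (array([-1452.5,  1542.6]), array([7031.7, 5638.7]), 65.9, 226167)
nb (array([-1452.5,  1542.6]), array([7031.7, 5638.7]), 65.9, 226167)
tl (array([-1452.5,  1542.6]), array([7031.7, 5638.7]), 65.9, 226167)
pl (array([-1430.2,  1526.1]), array([6970.2, 5589.3]), 65.9, 226167)
bb (array([-1452.5,  1542.6]), array([7031.7, 5638.7]), 65.9, 226167)
N (array([ 605.5, -255.1]), array([175.9, 174.3]), 1.2, 7463)
B (array([699. ,   7.4]), array([173. , 186.2]), -88.7, 6916)
G (array([615.4, 252.4]), array([174.8, 200.4]), -85.9, 4167)
dye (array([-1318.5,  1443.8]), 226167) [[532.46594187 112.52019156]]
sp (array([-1318.5,  1443.8]), 226167) [[ 516.99134401 -102.53725974]]
side [0.10091494 0.5236772  0.62057963]
(array([144, 149, 152], dtype=uint8), array([ 67, 104,  89], dtype=uint8))
hook (array([ 363.4, -288. ]), array([80.5, 48.6]), 36.9, 399)
nb (array([ 427.6, -141.8]), array([49.8, 71.1]), -84.5, 517)
tl (array([444.9, -12.8]), array([58.1, 44.9]), 28.0, 510)
pl (array([428.5, 150.6]), array([60.5, 42.3]), 12.1, 671)
bb (array([336.2, 298.8]), array([44.6, 64.2]), -39.8, 1135)
N (array([ 587. , -240.3]), array([174.3, 201.1]), -89.1, 3627)
B (array([679.4,  25.7]), array([178.6, 190. ]), -88.5, 5059)
G (array([595. , 273.6]), array([175.1, 181.5]), -85.5, 9411)
dye (array([528. , 116.3]), 610) [[527.13592035 114.91011968]]
sp (array([ 580.8, -193. ]), 4791) [[512.33551673 -99.44880581]]
```

```bash
cat >> h.py <<'E'
def yaw(st):
    x=R.from_rotvec(st["tool_rot"]).as_matrix()[:,0]; return np.arctan2(x[1],x[0])
def to(x,y,z,psi=None):
    "tool-axis shift and turn to TCP x,y,z with tool x axis at world yaw psi (mod pi)"
    st=ctrl.get_state(); M=R.from_rotvec(st["tool_rot"]).as_matrix()
    d=M.T@(np.array([x,y,z])-st["position"]); t=0
    if psi is not None:
        t=(yaw(st)-psi+np.pi/2)%np.pi-np.pi/2
    print("shift",np.round(d,4),"turn",round(t,3),"| yaw",round(yaw(st),3),"q7",round(st["joint_positions"][6],2),"t",round(st["time"],1))
def snap(name):
    st=ctrl.get_state(); p,d=ctrl.get_image("wrist"); cv2.imwrite(f"pics/{name}.png",p[:,:,::-1]); np.savez(name+".npz",p=p,d=d)
    return p,d,cam("wrist",st)
E
python3 -c "
from h import *
to(.40,-.2,.36,0.0)"
```

```text
shift [ 0.3207 -0.338   0.0444] turn 0.308 | yaw 0.308 q7 -0.06 t 0.1
```

```bash
r='0.32 -0.338 0.044 0.308 1'; python3 -m inch '0.32 -0.338 0.044 0.308 1; 0.32 -0.338 0.044 0.308 1; 0.32 -0.338 0.044 0.308 1; 0.32 -0.338 0.044 0.308 1; 0.32 -0.338 0.044 0.308 1; 0.32 -0.338 0.044 0.308 1; 0.32 -0.338 0.044 0.308 1; 0.32 -0.338 0.044 0.308 1; 0.32 -0.338 0.044 0.308 1; 0.32 -0.338 0.044 0.308 1; 0.32 -0.338 0.044 0.308 1; 0.32 -0.338 0.044 0.308 1; 0.32 -0.338 0.044 0.308 1' 30
python3 -c "
from h import *
snap('w1')
to(.4,-.2,.36,0)"
```

```text
time: 1.45
position: [0.3988, -0.2018, 0.3607]
tool_rot: [3.141, -0.004, -0.0]
ft_force: [0.6, -0.4, -0.9]
grip_width: 0.999
grip_force: 0.0
shift [ 0.0012 -0.0019  0.0007] turn -0.003 | yaw -0.003 q7 -1.13 t 1.5
```

View pics/w1.png

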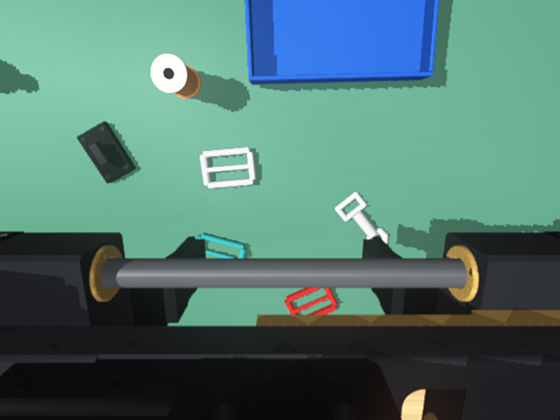

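The picture shows the nickel buckle at (228,167), the turnlock at (107,152) and the hook at (365,218), partly behind a finger. I'll shift sideways to clear the hook.

```bash
python3 -m inch '-0.012 0.05 0 0 1; -0.012 0.085 0 0 1; -0.012 0.085 0 0 1; -0.012 0.085 0 0 1'
python3 - <<'E'
from h import *
p,d,C=snap('w2')
def masks(p):
    hsv=cv2.cvtColor(p,cv2.COLOR_RGB2HSV).astype(int)
    return (hsv[...,1]<50)&(hsv[...,2]>130)
f,cx,cy,Rw,c=C
q=Rw.T@(np.array([.363,-.288,.006])-c); s=(int(cx+f*q[0]/q[2]),int(cy+f*q[1]/q[2])); print(s)
m=masks(p); k=comp(m,s,15); print(rect(C,k,.006))
for P in (ray(C,np.argwhere(k)[:,::-1],.007)*1000,):
    mu=P.mean(0); w,V=np.linalg.eigh(np.cov(P.T)); print(mu,V[:,1],w)
x=s[0]-70;y=max(s[1]-60,0)
cv2.imwrite("pics/w2c.png",cv2.resize(np.hstack([p[y:y+110,x:x+140,::-1],np.repeat(k[y:y+110,x:x+140,None]*255,3,2).astype(np.uint8)]),None,fx=2.8,fy=2.8)); print(x,y)
to(.4,-.2,.36,0)
E
```

```text
time: 1.9
position: [0.3866, -0.287, 0.3604]
tool_rot: [-3.14, 0.007, 0.001]
ft_force: [-0.3, 1.2, -0.3]
grip_width: 0.999
grip_force: 0.0
(285, 215)
(array([ 365.4, -291.7]), array([72.7, 30.8]), 39.7, 979)
[ 368.37587534 -289.56486904] [-0.76532908 -0.64363918] [ 57.14280424 507.2569846 ]
215 155
shift [ 0.0128 -0.0858  0.0006] turn -0.002 | yaw -0.002 q7 -0.99 t 1.9
```

View pics/w2c.png

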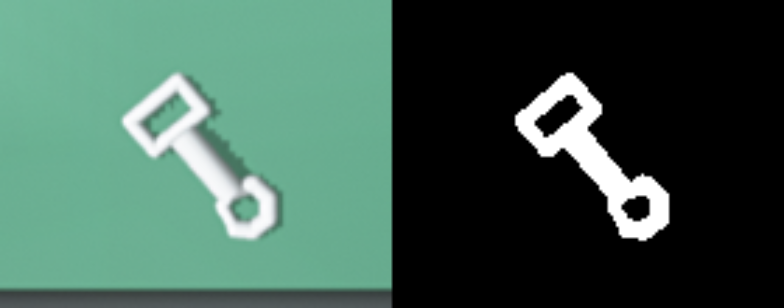

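```bash
python3 -c "
from h import *
to(.365,-.292,.186,.693)
for n,s in (('w1',(228,167)),('w1',(107,152))):
    z=np.load(n+'.npz');p=z['p'];st=ctrl.get_state();st['position']=np.array([.3988,-.2018,.3607]);st['tool_rot']=np.array([3.141,-.004,0.]);C=cam('wrist',st)
    h=cv2.cvtColor(p,cv2.COLOR_RGB2HSV).astype(int)
    m=(h[...,1]<50)&(h[...,2]>130) if s[0]>200 else h[...,2]<75
    for hh in (.004,.007): print(rect(C,comp(m,s,14),hh))
"
```

```text
shift [-0.022   0.0064  0.1745] turn -0.695 | yaw -0.002 q7 -0.99 t 1.9
(array([ 427.7, -141.2]), array([41. , 57.1]), -85.0, 1233)
(array([ 428. , -141.7]), array([40.6, 56.6]), -85.0, 1233)
(array([443.8, -13.7]), array([55.1, 36.7]), 27.3, 1694)
(array([444. , -15.4]), array([54.6, 36.4]), 27.3, 1694)
```

```bash
python3 -m inch '-0.022 0.006 0.05 -0.15 0.5; -0.022 0.006 0.09 -0.3 0.5; -0.022 0.006 0.12 -0.45 0.5; -0.022 0.006 0.12 -0.6 0.5; -0.022 0.006 0.12 -0.695 0.5; -0.022 0.006 0.12 -0.695 0.5; -0.022 0.006 0.15 -0.695 0.5; -0.022 0.006 0.165 -0.695 0.5; -0.022 0.006 0.1745 -0.695 0.5; -0.022 0.006 0.1745 -0.695 0.5; -0.022 0.006 0.1745 -0.695 0; -0.022 0.006 0.1745 -0.695 0; -0.022 0.006 0.1745 -0.695 0; -0.022 0.006 0.1745 -0.695 0; -0.022 0.006 0.1745 -0.695 0' 30
python3 -c "
from h import *
to(.577,-.299,.26,0.02);to(.577,-.299,.19,0.02)"
```

```text
time: 3.45
position: [0.3655, -0.2915, 0.1866]
tool_rot: [2.953, 1.069, 0.0]
ft_force: [0.0, -0.0, 2.4]
grip_width: 0.133
grip_force: 13.1
shift [ 0.1577  0.1412 -0.0733] turn 0.675 | yaw 0.695 q7 -0.33 t 3.5
shift [ 0.1577  0.1411 -0.0033] turn 0.675 | yaw 0.695 q7 -0.33 t 3.5
```

```bash
python3 -m inch '0 0 -0.04 0 0; 0 0 -0.075 0 0; 0.04 0.035 -0.075 0.13 0; 0.08 0.07 -0.075 0.27 0; 0.11 0.1 -0.075 0.4 0; 0.14 0.125 -0.075 0.54 0; 0.158 0.141 -0.075 0.675 0; 0.158 0.141 -0.075 0.675 0; 0.158 0.141 -0.075 0.675 0; 0.158 0.141 -0.04 0.675 0; 0.158 0.141 -0.02 0.675 0; 0.158 0.141 -0.01 0.675 0; 0.158 0.141 -0.004 0.675 0; 0.158 0.141 -0.0035 0.675 0; 0.158 0.141 -0.0035 0.675 0'
python3 -c "
from h import *
print(ctrl.get_state()['grip_width'])
to(.36,-.142,.3,0.0)"
```

```text
time: 4.95
position: [0.5773, -0.299, 0.1908]
tool_rot: [3.14, 0.031, 0.002]
ft_force: [1.1, 0.1, -0.5]
grip_width: 0.123
grip_force: 30.0
0.12323383050058763
shift [-0.214  -0.1611 -0.1097] turn 0.02 | yaw 0.02 q7 -1.24 t 5.0
```

```bash
python3 -m inch '0 0 0 0 0.3; 0 0 0 0 0.3; 0 0 0 0 0.3; 0 0 -0.03 0 0.3; 0 0 -0.075 0 0.3; -0.03 -0.03 -0.1 -0.15 0.5; -0.06 -0.06 -0.1 -0.3 0.8; -0.08 -0.08 -0.1 -0.45 0.8; -0.08 -0.08 -0.1 -0.45 0.8'
python3 -c "
from h import *
p,d,C=snap('w3'); 
to(.428,-.1415,.185,1.657)"
```

```text
time: 5.85
position: [0.4937, -0.2172, 0.29]
tool_rot: [-3.053, -0.74, 0.003]
ft_force: [0.0, 0.0, -0.3]
grip_width: 0.582
grip_force: 0.0
shift [-0.0244 -0.0995  0.1052] turn -1.186 | yaw 0.471 q7 -0.81 t 5.9
```

View pics/w3.png

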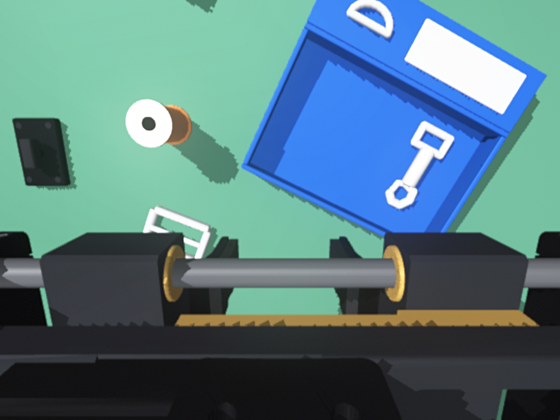

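```bash
python3 -m inch '-0.01 -0.04 0 -0.15 0.7; -0.0244 -0.08 0 -0.3 0.7; -0.0244 -0.0995 0 -0.45 0.7; -0.0244 -0.0995 0.02 -0.6 0.7; -0.0244 -0.0995 0.04 -0.75 0.7; -0.0244 -0.0995 0.05 -0.9 0.7; -0.0244 -0.0995 0.05 -1.05 0.7; -0.0244 -0.0995 0.05 -1.186 0.7; -0.0244 -0.0995 0.06 -1.186 0.7; -0.0244 -0.0995 0.085 -1.186 0.7; -0.0244 -0.0995 0.105 -1.186 0.7; -0.0244 -0.0995 0.105 -1.186 0.7; -0.0244 -0.0995 0.105 -1.186 0; -0.0244 -0.0995 0.105 -1.186 0; -0.0244 -0.0995 0.105 -1.186 0; -0.0244 -0.0995 0.105 -1.186 0; -0.0244 -0.0995 0.105 -1.186 0'
python3 -c "
from h import *
to(.575,-.216,.1895,1.59)"
```

```text
time: 7.6
position: [0.4287, -0.1425, 0.1848]
tool_rot: [2.125, 2.313, -0.0]
ft_force: [1.1, 0.7, -0.2]
grip_width: 0.451
grip_force: 30.0
shift [-0.0856  0.1396 -0.0047] turn 0.065 | yaw 1.655 q7 0.25 t 7.6
```

```bash
python3 -m inch '0 0 -0.04 0 0; 0 0 -0.08 0 0; 0 0 -0.08 0 0; -0.025 0.04 -0.08 0.02 0; -0.05 0.08 -0.08 0.04 0; -0.075 0.12 -0.08 0.065 0; -0.0856 0.1396 -0.08 0.065 0; -0.0856 0.1396 -0.08 0.065 0; -0.0856 0.1396 -0.05 0.065 0; -0.0856 0.1396 -0.025 0.065 0; -0.0856 0.1396 -0.01 0.065 0; -0.0856 0.1396 -0.0045 0.065 0; -0.0856 0.1396 -0.0045 0.065 0; -0.0856 0.1396 -0.0045 0.065 0.58; -0.0856 0.1396 -0.0045 0.065 0.58; -0.0856 0.1396 -0.0045 0.065 0.58; -0.0856 0.1396 -0.04 0.065 0.58; -0.0856 0.1396 -0.08 0.065 0.58; -0.0856 0.1396 -0.1 0.065 0.58'
python3 -c "
from h import *
to(.49,-.08,.3,.476); to(.444,-.0145,.185,.476)"
```

```text
time: 9.5
position: [0.5761, -0.216, 0.2887]
tool_rot: [2.196, 2.24, 0.003]
ft_force: [-0.2, -0.7, -0.1]
grip_width: 0.578
grip_force: 0.0
shift [ 0.1376 -0.0833 -0.012 ] turn 1.115 | yaw 1.591 q7 0.19 t 9.5
shift [ 0.2043 -0.1286  0.1026] turn 1.115 | yaw 1.591 q7 0.19 t 9.5
```

```bash
python3 -m inch '0.04 -0.025 -0.01 0.15 0.65; 0.08 -0.05 -0.01 0.3 0.65; 0.12 -0.075 -0.01 0.45 0.65; 0.16 -0.1 0 0.6 0.65; 0.2043 -0.1286 0.02 0.75 0.65; 0.2043 -0.1286 0.04 0.9 0.65; 0.2043 -0.1286 0.05 1.05 0.65; 0.2043 -0.1286 0.05 1.115 0.65; 0.2043 -0.1286 0.06 1.115 0.65; 0.2043 -0.1286 0.085 1.115 0.65; 0.2043 -0.1286 0.1026 1.115 0.65; 0.2043 -0.1286 0.1026 1.115 0.65; 0.2043 -0.1286 0.1026 1.115 0; 0.2043 -0.1286 0.1026 1.115 0; 0.2043 -0.1286 0.1026 1.115 0; 0.2043 -0.1286 0.1026 1.115 0; 0.2043 -0.1286 0.1026 1.115 0'
python3 -c "
from h import *
to(.582,.267,.1895,.08); to(.582,.267,.1895,1.65)"
```

```text
time: 11.2
position: [0.4431, -0.0139, 0.1826]
tool_rot: [3.052, 0.743, 0.003]
ft_force: [-0.8, 2.5, 4.8]
grip_width: 0.409
grip_force: 30.7
shift [ 0.2525 -0.1857 -0.0066] turn 0.397 | yaw 0.477 q7 -1.22 t 11.2
shift [ 0.2525 -0.1857 -0.0066] turn -1.173 | yaw 0.477 q7 -1.22 t 11.2
```

```bash
python3 -m inch '0 0 -0.04 0 0; 0 0 -0.08 0 0; 0 0 -0.12 0 0; 0 0 -0.12 0 0; 0.04 -0.03 -0.12 0.07 0; 0.08 -0.06 -0.12 0.14 0; 0.12 -0.09 -0.12 0.2 0; 0.16 -0.12 -0.12 0.27 0; 0.2 -0.15 -0.12 0.33 0; 0.24 -0.175 -0.12 0.397 0; 0.2525 -0.1857 -0.12 0.397 0; 0.2525 -0.1857 -0.1 0.397 0; 0.2525 -0.1857 -0.05 0.397 0; 0.2525 -0.1857 -0.02 0.397 0; 0.2525 -0.1857 -0.01 0.397 0; 0.2525 -0.1857 -0.005 0.397 0; 0.2525 -0.1857 -0.005 0.397 0; 0.2525 -0.1857 -0.005 0.397 0.55; 0.2525 -0.1857 -0.005 0.397 0.55; 0.2525 -0.1857 -0.005 0.397 0.55'
python3 -c "
from h import *
to(.42,.22,.33,0.)"
```

```text
time: 13.2
position: [0.5824, 0.2667, 0.1883]
tool_rot: [-3.138, -0.124, -0.004]
ft_force: [0.5, 0.1, -0.1]
grip_width: 0.534
grip_force: 0.0
shift [-0.1652  0.0337 -0.1421] turn 0.079 | yaw 0.079 q7 -2.23 t 13.2
```

```bash
python3 -m inch '0 0 -0.04 0 0.6; 0 0 -0.08 0 0.8; -0.04 0 -0.11 -0.05 1; -0.08 0.01 -0.14 -0.1 1; -0.12 0.02 -0.17 -0.15 1; -0.16 0.02 -0.17 -0.2 1; -0.2 0.02 -0.17 -0.22 1; -0.22 -0.005 -0.17 -0.22 1; -0.22 -0.005 -0.17 -0.22 1; -0.22 -0.005 -0.17 -0.22 1; -0.22 -0.005 -0.17 -0.22 1'
python3 - <<'E'
from h import *
p,d,C=snap('w4')
h=cv2.cvtColor(p,cv2.COLOR_RGB2HSV).astype(int)
m=(abs(h[...,0]-21)<9)&(h[...,1]>110)&(h[...,2]>90)
f,cx,cy,Rw,c=C
for n,w,hh in (("bb",[.336,.299,.006],(.004,.007)),("pl",[.4285,.15,.01],(.008,.012))):
    q=Rw.T@(np.array(w)-c); s=(int(cx+f*q[0]/q[2]),int(cy+f*q[1]/q[2])); k=comp(m,s,15)
    print(n,s)
    for z in hh: print(rect(C,k,z))
to(.4,.3,.36,.3)
E
```

```text
time: 14.3
position: [0.3628, 0.2538, 0.3574]
tool_rot: [3.107, 0.467, 0.001]
ft_force: [-0.7, -0.0, -0.2]
grip_width: 1.001
grip_force: 0.0
bb (237, 206)
(array([335.8, 298.8]), array([40.2, 57. ]), -40.9, 1058)
(array([336.6, 298.5]), array([39.9, 56.5]), -40.9, 1058)
pl (397, 165)
(array([429.5, 150.2]), array([54.1, 32.4]), 11.4, 1225)
(array([429.4, 151.7]), array([53.5, 32. ]), 11.4, 1225)
shift [ 0.0491 -0.0334 -0.0028] turn -0.002 | yaw 0.298 q7 -1.86 t 14.3
```

View pics/w4.png

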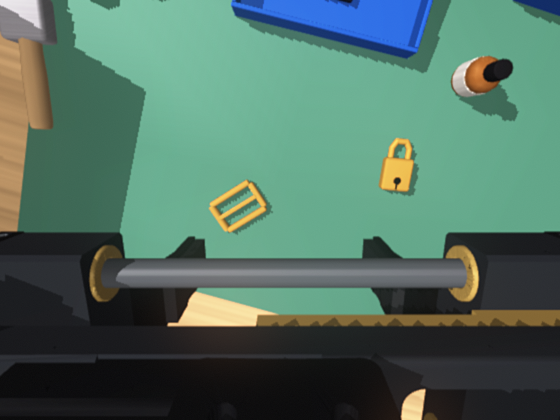

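```bash
python3 -c "
from h import *
to(.3362,.2987,.1845,2.428)"
```

```text
shift [-0.0123 -0.0508  0.1727] turn 1.011 | yaw 0.298 q7 -1.86 t 14.3
```

```bash
python3 -m inch '-0.0123 -0.04 0 -0.15 0.7; -0.0123 -0.0508 0 -0.3 0.7; -0.0123 -0.0508 0 -0.45 0.7; -0.0123 -0.0508 0 -0.6 0.7; -0.0123 -0.0508 0 -0.75 0.7; -0.0123 -0.0508 0.02 -0.9 0.7; -0.0123 -0.0508 0.04 -1.05 0.7; -0.0123 -0.0508 0.06 -1.2 0.7; -0.0123 -0.0508 0.08 -1.35 0.7; -0.0123 -0.0508 0.1 -1.5 0.7; -0.0123 -0.0508 0.11 -1.65 0.7; -0.0123 -0.0508 0.12 -1.8 0.7; -0.0123 -0.0508 0.12 -1.95 0.7; -0.0123 -0.0508 0.12 -2.1 0.7; -0.0123 -0.0508 0.12 -2.13 0.7; -0.0123 -0.0508 0.12 -2.13 0.7'
python3 -c "
from h import *
to(.3362,.2987,.1845,2.428)"
```

```text
time: 15.95
position: [0.336, 0.2988, 0.2369]
tool_rot: [-1.101, -2.941, -0.0]
ft_force: [0.3, 0.3, 0.6]
grip_width: 0.705
grip_force: 0.0
shift [-0.0003  0.0001  0.0524] turn -0.003 | yaw 2.425 q7 -0.04 t 15.9
```

```bash
python3 -m inch '0 0 0.025 0 0.7; 0 0 0.042 0 0.7; 0 0 0.052 0 0.7; 0 0 0.052 0 0.7; 0 0 0.052 0 0; 0 0 0.052 0 0; 0 0 0.052 0 0; 0 0 0.052 0 0; 0 0 0.052 0 0'
python3 -c "
from h import *
to(.666,.058,.1895,1.596)"
```

```text
time: 16.85
position: [0.3357, 0.2993, 0.1857]
tool_rot: [1.096, 2.943, 0.001]
ft_force: [0.0, -0.3, 5.3]
grip_width: 0.452
grip_force: 30.0
shift [-0.4077  0.0336 -0.0034] turn 0.833 | yaw 2.429 q7 -0.14 t 16.9
```

```bash
python3 -m inch '0 0 -0.04 0 0; 0 0 -0.08 0 0; 0 0 -0.12 0 0; -0.03 0 -0.12 0 0; -0.07 0.005 -0.12 0.1 0; -0.11 0.01 -0.12 0.2 0; -0.155 0.015 -0.12 0.3 0; -0.2 0.02 -0.12 0.4 0; -0.245 0.025 -0.12 0.5 0; -0.29 0.03 -0.12 0.6 0; -0.335 0.0336 -0.12 0.7 0; -0.38 0.0336 -0.12 0.8 0; -0.4077 0.0336 -0.12 0.833 0; -0.4077 0.0336 -0.12 0.833 0; -0.4077 0.0336 -0.1 0.833 0; -0.4077 0.0336 -0.06 0.833 0; -0.4077 0.0336 -0.06 0.833 0'
python3 -c "
from h import *
snap('w5')
to(.666,.058,.1895,1.596)"
```

```text
time: 18.55
position: [0.6628, 0.058, 0.2395]
tool_rot: [-2.187, -2.245, 0.013]
ft_force: [-1.8, 0.1, -1.9]
grip_width: 0.451
grip_force: 30.0
shift [-0.0002  0.0024  0.0529] turn 0.001 | yaw 1.597 q7 -0.32 t 18.6
```

View pics/w5.png

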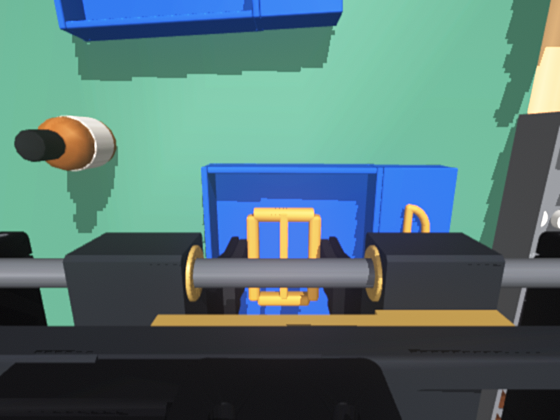

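The buckle, held at (284,255), hangs centred between the brass tray's side walls (u 205 to 380). The bottle still stands at (70,143).

```bash
python3 -m inch '0 0.002 0.025 0 0; 0 0.002 0.042 0 0; 0 0.002 0.05 0 0; 0 0.002 0.05 0 0; 0 0.002 0.05 0 0.58; 0 0.002 0.05 0 0.58; 0 0.002 0.05 0 0.58; 0 0.002 0.02 0 0.58; 0 0.002 -0.025 0 0.58; 0 0.002 -0.06 0 0.58; 0 0.002 -0.06 0 0.58'
python3 -c "
from h import *
to(.4197,.149,.26,.199);to(.4197,.149,.1865,.199)"
```

```text
time: 19.7
position: [0.6697, 0.0589, 0.3125]
tool_rot: [2.188, 2.243, 0.014]
ft_force: [0.3, 0.5, 0.1]
grip_width: 0.576
grip_force: 0.0
shift [ 0.0963 -0.2483  0.0496] turn 1.397 | yaw 1.596 q7 -0.3 t 19.7
shift [ 0.0962 -0.2491  0.1231] turn 1.397 | yaw 1.596 q7 -0.3 t 19.7
```

```bash
python3 -m inch '0.015 -0.045 0 0.15 0.6; 0.03 -0.09 0 0.3 0.6; 0.05 -0.13 0 0.45 0.6; 0.07 -0.175 0 0.6 0.6; 0.085 -0.22 0 0.75 0.6; 0.0962 -0.2485 0 0.9 0.6; 0.0962 -0.2485 0.02 1.05 0.6; 0.0962 -0.2485 0.04 1.2 0.6; 0.0962 -0.2485 0.05 1.35 0.6; 0.0962 -0.2485 0.06 1.397 0.6; 0.0962 -0.2485 0.06 1.397 0.6; 0.0962 -0.2485 0.06 1.397 0.6'
python3 -c "
from h import *
to(.4197,.149,.1865,.199)"
```

```text
time: 20.9
position: [0.4169, 0.148, 0.2453]
tool_rot: [3.126, 0.314, 0.0]
ft_force: [1.3, -0.5, -0.4]
grip_width: 0.601
grip_force: 0.0
shift [ 0.0029 -0.0004  0.0588] turn 0.001 | yaw 0.2 q7 -1.81 t 20.9
```

```bash
python3 -m inch '0.003 0 0.03 0 0.6; 0.003 0 0.05 0 0.6; 0.003 0 0.058 0 0.6; 0.003 0 0.058 0 0.6; 0.003 0 0.058 0 0; 0.003 0 0.058 0 0; 0.003 0 0.058 0 0; 0.003 0 0.058 0 0; 0.003 0 0.058 0 0'
python3 -c "
from h import *
to(.66,-.02,.1905,.025)"
```

```text
time: 21.8
position: [0.4203, 0.1485, 0.1878]
tool_rot: [3.126, 0.312, 0.002]
ft_force: [-0.5, -0.2, 4.8]
grip_width: 0.34
grip_force: 30.0
shift [ 0.2017  0.2125 -0.0024] turn 0.174 | yaw 0.199 q7 -1.89 t 21.8
```

```bash
python3 -m inch '0 0 -0.04 0 0; 0 0 -0.08 0 0; 0 0 -0.11 0 0; 0 0 -0.11 0 0; 0.03 0.033 -0.11 0.03 0; 0.06 0.065 -0.11 0.06 0; 0.09 0.097 -0.11 0.09 0; 0.12 0.129 -0.11 0.12 0; 0.15 0.16 -0.11 0.15 0; 0.18 0.19 -0.11 0.174 0; 0.2017 0.2125 -0.11 0.174 0; 0.2017 0.2125 -0.11 0.174 0; 0.2017 0.2125 -0.1 0.174 0; 0.2017 0.2125 -0.06 0.174 0; 0.2017 0.2125 -0.03 0.174 0; 0.2017 0.2125 -0.012 0.174 0; 0.2017 0.2125 -0.004 0.174 0; 0.2017 0.2125 -0.004 0.174 0; 0.2017 0.2125 -0.004 0.174 0'
python3 -c "
from h import *
to(.66,-.02,.1905,.025)"
```

```text
time: 23.7
position: [0.6597, -0.0192, 0.1918]
tool_rot: [-3.141, -0.04, -0.002]
ft_force: [-0.2, 0.8, -0.3]
grip_width: 0.338
grip_force: 30.0
shift [0.0003 0.0008 0.0013] turn 0.001 | yaw 0.026 q7 -1.75 t 23.7
```

Release, retreat and check all the trays.

```bash
python3 -m inch '0 0 0 0 0.45; 0 0 0 0 0.45; 0 0 0 0 0.45; 0 0 -0.03 0 0.45; 0 0 -0.07 0 0.45; 0 0 -0.12 0 0.45; 0 0 -0.16 0 0.45; -0.04 0 -0.2 0 0.6; -0.08 0 -0.2 0 0.6; -0.12 0 -0.2 0 0.6; -0.16 0 -0.2 0 0.6; -0.18 0 -0.2 0 0.6; -0.18 0 -0.2 0 0.6; -0.18 0 -0.2 0 0.6'
python3 - <<'E'
from h import *
p,d,C=snap('w6'); q,_=ctrl.get_image("side"); cv2.imwrite("pics/side6.png",q[:,:,::-1])
print(ctrl.get_state()["position"],ctrl.get_state()["time"])
E
```

```text
time: 25.1
position: [0.48, -0.0244, 0.3918]
tool_rot: [3.14, 0.039, 0.003]
ft_force: [-0.2, 0.1, -0.8]
grip_width: 0.598
grip_force: 0.0
[ 0.48061608 -0.02436197  0.39136824] 25.2
```

View pics/w6.png

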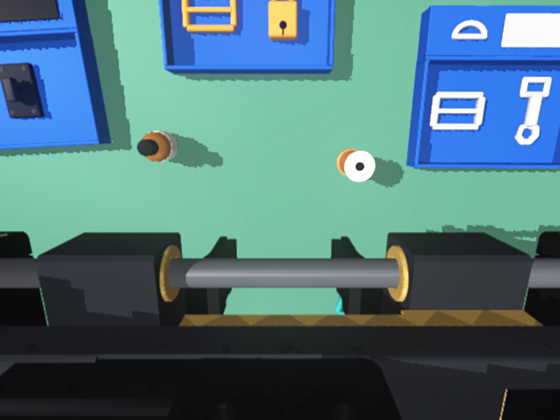

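View pics/side6.png

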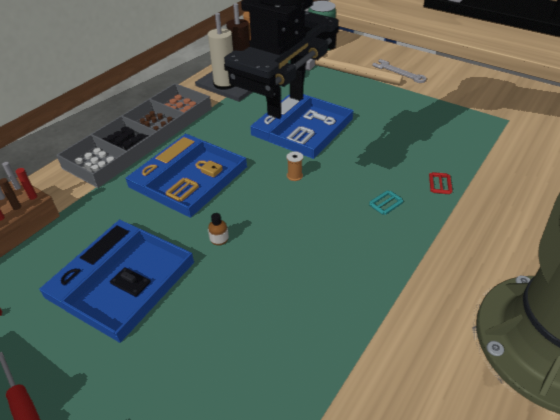

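The side view shows all five pieces lying flat in their own trays: the turnlock at (130,280), brass buckle at (182,189), padlock at (209,167), nickel buckle at (300,135) and hook at (318,118). The bottle (218,230) and spool (295,167) haven't moved.

```bash
python3 -c "
from bench import ctrl
print(ctrl.close_job())"
```

```text
the job is handed in; nothing more can be done
None
```

All five pieces lie flat in the trays of their finish, the dye bottle and thread spool are still standing where they were, and the job was handed in at about 25 s of the 115 s allowed; no verdict was returned.

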